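Make up the mast kit and the beacon kit

TASK

Make up two field kits. Into the longer tray with one long and one short bay (the mast kit) go the rivet punch, lying lengthwise in the long bay, and the wide antenna cap, standing in the short bay; into the shorter tray with two equal bays (the beacon kit) go the yellow beacon and the narrow antenna cap, both standing upright, one in each bay. The punch is jammed crosswise in the cap chute under two lugs: push it back up the chute to free it and then lift it out; leave the socket wrench where it lies.

Things in the scene. Friction and masses are not known exactly. Their poses are not given: they have to be found in the camera images.
- wide_cap_c (a point): Centre of the wide antenna cap: black plastic upright cylinder, 54 mm diameter, 50 mm high, with a slightly domed top above 40 mm. It stands on the rack top. This point is on its axis, 25 mm above its underside; z is up.
- narrow_cap_c (a point): Centre of the narrow antenna cap: the same black shape, 34 mm diameter, 50 mm high. It stands on the rack top. This point is on its axis, 25 mm above its underside; z is up.
- beacon_c (a point): Centre of the yellow beacon unit: an upright box 56 mm along its x, 44 mm along its y, 66 mm high, with a clear dome 30 mm wide and 12 mm high on top (78 mm in all). This point is 39 mm above its underside; z is up.
- punch_c (a point): Centre of the dull aluminium rivet punch: a bar 100 mm long along its own y, square shank 16 x 16 mm (y from -38 to +26 mm), round head at -y, tapered tip at +y. This point is the middle of its length and thickness. It starts lying across the chute, its y along the chute's y, with its ends under the chute's two lugs.
- mast_tray: Mast kit tray: fixed metal tray, 125 mm along its x and 250 mm along its y; floor 3 mm above the rack top, rim and dividing rib 8 mm above the rack top, 4 mm thick. The rib across it at y = +25 mm leaves a long bay (144 mm along y, centre at x = 0, y = -49 mm) and a short bay (94 mm along y, centre at x = 0, y = +74 mm), both 117 mm wide along x. Origin: centre of its underside.
- beacon_tray: Beacon kit tray: fixed metal tray, 125 mm along its x and 200 mm along its y; floor 3 mm above the rack top, rim and rib 8 mm above the rack top, 4 mm thick. The rib at y = 0 leaves two equal bays, each 96 mm along y and 117 mm along x, centres at x = 0, y = -49 mm and y = +49 mm. Origin: centre of its underside.
- chute: Open-topped metal cap chute, fixed. Origin on the rack top under the jammed punch; x points level up-chute, y across, z up. Its floor, 30 mm above the origin at x = 0, rises 6 degrees towards +x and runs from x = -75 to +170 mm. Channel 108 mm wide, walls 22 mm above the floor; below x = -9 mm shoulders as high as the walls narrow it to a 68 mm throat.
- chute_free (a point): Point in the chute at x = +45 mm, y = 0, 8 mm above the floor: the punch's centre here is free. On each side a lug overhangs the channel from x = -18 to +18 mm, 20 to 24.5 mm above the floor, the middle 68 mm open from above; the punch lifts out once its centre is past x = +28 mm, and friction keeps it where it is pushed.
- wrench_c (a point): Middle of the chrome socket wrench that lies on the rack top among the stock, short, 100 mm long along its y, up to 32 mm wide and 22 mm high, with its round ratchet head at the +y end. A bystander, to be left alone. This point is 11 mm above the rack top.
Not all that is in view belongs to the job. What is meant by the part that bears beacon_c is not pink, and is the smaller of those in its own colour. What is shaped like the part that bears narrow_cap_c but pink or purple is not meant.

How it is judged (in metres and radians):
At the end, for the whole second after the job is handed in: Punch flat in the mast tray's long bay (within 40/22 mm in tray x/y, 0.35 rad), wide cap upright in its short bay (31/21 mm); beacon (35/24 mm) and narrow cap (40/30 mm) upright within 0.12 rad in the beacon tray, one per bay; all released, at rest; wrench within 20 mm of its start (x of punch_c in the frame of mast_tray between -0.04 and 0.04 m and y of punch_c in the frame of mast_tray between -0.071 and -0.027 m and z of punch_c in the frame of mast_tray between 0 and 0.017 m and angle between the y axis of punch_c and the y axis of mast_tray, either way round below 0.35 rad and x of wide_cap_c in the frame of mast_tray between -0.031 and 0.031 m and y of wide_cap_c in the frame of mast_tray between 0.053 and 0.095 m and z of wide_cap_c in the frame of mast_tray between 0 and 0.031 m and ((x of beacon_c in the frame of beacon_tray between -0.035 and 0.035 m and y of beacon_c in the frame of beacon_tray between 0.025 and 0.073 m and z of beacon_c in the frame of beacon_tray between 0 and 0.045 m and x of narrow_cap_c in the frame of beacon_tray between -0.04 and 0.04 m and y of narrow_cap_c in the frame of beacon_tray between -0.079 and -0.019 m and z of narrow_cap_c in the frame of beacon_tray between 0 and 0.031 m) or (x of beacon_c in the frame of beacon_tray between -0.035 and 0.035 m and y of beacon_c in the frame of beacon_tray between -0.073 and -0.025 m and z of beacon_c in the frame of beacon_tray between 0 and 0.045 m and x of narrow_cap_c in the frame of beacon_tray between -0.04 and 0.04 m and y of narrow_cap_c in the frame of beacon_tray between 0.019 and 0.079 m and z of narrow_cap_c in the frame of beacon_tray between 0 and 0.031 m)) and angle between each of wide_cap_c, narrow_cap_c, beacon_c's own z axis and vertical below 0.12 rad and linear speed of each of wide_cap, narrow_cap, beacon, punch below 0.02 m/s and distance of wrench_c from where it was at the start of the episode below 0.02 m); the robot touches nothing.
It fails at once if the socket wrench is moved by more than 20 mm (distance of wrench_c from where it was at the start of the episode above 0.02 m).
It also fails if it takes over 128 s, if anything falls off the work surface, if the arm or the gripper's body presses on something with over 40 N, if the wrist force passes 120 N, or if a joint passes its speed limit or range.

ROBOT

A 6-joint arm with a two-finger parallel gripper is mounted at the origin on the work surface. World frame = base frame: x ahead of the robot, y to its left, z up, the work surface at z = 0. Lengths are in mm, angles in rad, forces in N, time in s.
With the tool pointing down it reaches from about 250 to 850 mm from the base axis. Payload 12.5 kg.
Tool frame: the origin (TCP) lies at the very end of the fingers, on their centre line; the grasp point (between the pads) lies 19 mm behind it; z points along the fingers, y is the direction in which the jaws open and shut (so a half turn about z gives the same grasp; the last joint's range is limited). The gripper opens to 93 mm and grips with 3 to 60 N. Pads are 15 mm wide; open, the fingers measure 128 mm over their backs; the gripper's body (75 mm by 188 mm) begins 65 mm behind the grasp point.
Start: joints at [-1.274, 0.351, 1.652, -0, 1.139, -0.085], TCP at [204.943, -510.375, 218.633] pointing down, gripper open.
Joint ranges: [-2.75, 2.75], [-0.79, 2.1], [0.01, 2.65], [-1.57, 4.71], [0.07, 3.14], [-2.87, 2.87]. Speed limits (rad/s): [2.22, 2.22, 2.79, 3.14, 3.14, 3.14].

INTERFACE

Orientations are given as a 3x3 rotation matrix whose columns are the frame's x, y, z axes.
In Python, from plant import r, imaging gives the robot as it stands. The module is installed in compiled form; this text tells all that it offers.
- The arm moves only by the shell command python3 -m pendant 'ROWS' [FORCE]. ROWS is JSON, a list that holds one entry, the list of rows, each a list of 7 numbers: the finger opening in mm, from 0 to 93, then the shift along the tool's x, y, z in mm, then the turn, a rotation vector about the tool's x, y, z in degrees. A call has 1 to 20 rows; each row is the pose to reach, as a shift and turn from the pose measured when the call began, along the tool's axes at that moment; what a row does not reach only later rows make up. A row lasts 1/10 s, in which the tool goes at most 50 mm and 8.59 degrees, less where a joint would pass 70% of its speed; a pose out of reach is approached as far as the arm can. A call with a gripper value outside its range is refused whole. The fingers move at their own pace and stop on an object; FORCE is the grip in N (left out, the last holds). Time passes only in rows, so rows that repeat a pose let the fingers close. It gives the time, the measured TCP pose, the force and the opening at its end, in the units of the state.
- r.state(): the state, without advancing time (a new reading comes with each control period).
- imaging.snapshot(name): name is "side" or "top" or "wrist"; returns the picture (420x560x3 uint8, blue, green, red); there is no depth.
- imaging.camera_info(name): a dict with "fx", "fy", "cx", "cy" (pixels), "dist" ([k1, k2, p1, p2, k3] as OpenCV has them; the pictures are not rectified), "world_to_cam" (4x4, takes a point from world to camera coordinates). Camera axes: x right, y down, z forward; pixel columns grow to the right and rows downward; lengths in mm; the calibration is good to about 2 mm. A picture is of the moment at which its call begins: read the wrist's pose just before it. camera_info takes no time and is no camera call; for the wrist camera it gives the pose at the moment of the call.
- r.close_job(): hands the job in, once; it reports no verdict.
The state is a dict: "t": time; "joint_pos": joint angles; "joint_vel": joint speeds; "tau": joint torques, N m; "position": TCP position; "ee_rot": TCP orientation; "contact_force": force on the tool from outside, world axes, zero at the start; "moment": the same for the moment, N m; "opening": finger opening in mm.
Only numpy, scipy, OpenCV 4.12 (cv2) and the standard library are available. Lean on these libraries where they do the work, as an engineer would, in place of code of your own. Each camera call takes 0.05 s, during which the arm holds its last target.

## Working session

There is one attempt and no reset: what is moved stays moved. The work goes in short steps, Python scripts to look and compute and a shell command to move; the robot and the scene stay as the last step left them, time stands still between calls to the robot, and variables do not carry over. Pictures are saved under pics/ and viewed, and the job is handed in when it is done.

```bash
mkdir -p pics
cat > h.py <<'E'
import numpy as np, cv2, json
from plant import r, imaging
def snap(n,fn):
    info=imaging.camera_info(n); im=imaging.snapshot(n); cv2.imwrite('pics/'+fn+'.png',im)
    np.save('pics/'+fn+'.npy',np.array([0]));
    json.dump({k:np.array(v).tolist() for k,v in info.items()},open('pics/'+fn+'.json','w')); return im,info
def load(fn):
    d=json.load(open('pics/'+fn+'.json')); return cv2.imread('pics/'+fn+'.png'),d
def K(i): return np.array([[i['fx'],0,i['cx']],[0,i['fy'],i['cy']],[0,0,1.]])
def ray(i,uv):
    p=cv2.undistortPoints(np.array([[uv]],float),K(i),np.array(i['dist'],float))[0,0]
    T=np.array(i['world_to_cam']);R=T[:3,:3];o=-R.T@T[:3,3];d=R.T@np.array([p[0],p[1],1.]);return o,d/np.linalg.norm(d)
def onz(i,uv,z):
    o,d=ray(i,uv);return o+d*(z-o[2])/d[2]
def proj(i,P):
    T=np.array(i['world_to_cam']);
    return cv2.projectPoints(np.array(P,float).reshape(-1,3),cv2.Rodrigues(T[:3,:3])[0],T[:3,3],K(i),np.array(i['dist'],float))[0][:,0]
E
python3 - <<'E'
from h import *
for n in ['top','side','wrist']:
    im,i=snap(n,n+'0'); T=np.array(i['world_to_cam']); print(n,-T[:3,:3].T@T[:3,3],T[2,:3],i['fx'])
print(r.state())
E
```

```text
top [ 418.93904754  -16.6399402  1014.05625413] [ 0.0762762  -0.00504551 -0.99707396] 425.32967180783425
side [114.72354108 704.25936268 586.39121907] [ 0.37835294 -0.75912118 -0.52970188] 435.88600648429957
wrist [ 272.93504191 -482.91700354  384.17007231] [-0.24810839 -0.0973506  -0.96382835] 290.7642674348074
{'t': 0.15, 'joint_pos': array([-1.27359767e+00,  3.51080534e-01,  1.65224580e+00, -2.20184703e-05,
        1.13909605e+00, -8.45667889e-02]), 'joint_vel': array([-0.00011561, -0.00181853, -0.00203557,  0.0006817 , -0.00040901,
       -0.00020943]), 'tau': array([-1.93002270e-04, -4.97464085e+01, -2.85345286e+01,  6.98911026e-02,
        2.46335036e-02, -4.86306590e-05]), 'position': array([ 204.86969904, -510.15040508,  218.25448368]), 'ee_rot': array([[ 9.28004921e-01,  3.72567842e-01, -2.62101259e-04],
       [ 3.72567931e-01, -9.28004589e-01,  7.87495813e-04],
       [ 5.01644450e-05, -8.28450514e-04, -9.99999656e-01]]), 'contact_force': array([-0.15984495, -0.88983335,  0.08036641]), 'moment': array([0.01623351, 0.05616209, 0.02594546]), 'opening': 92.91809901890252}
```

View pics/top0.png

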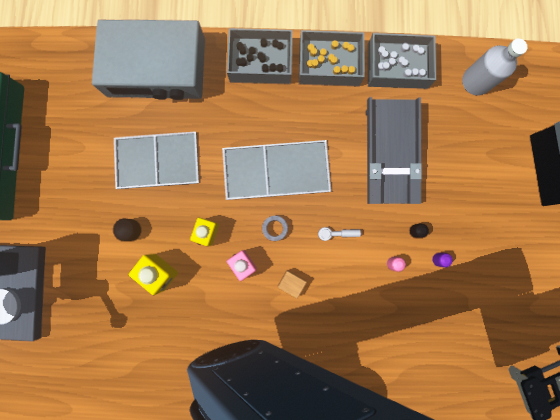

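View pics/side0.png

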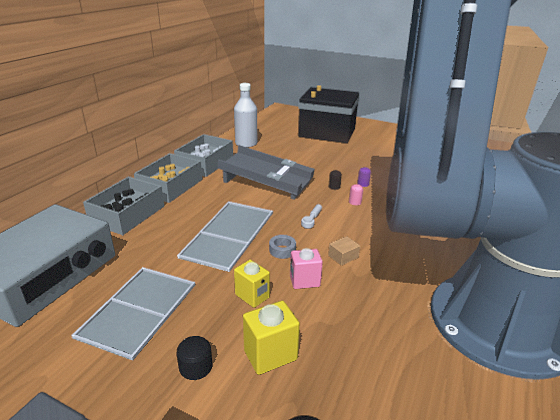

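View pics/wrist0.png

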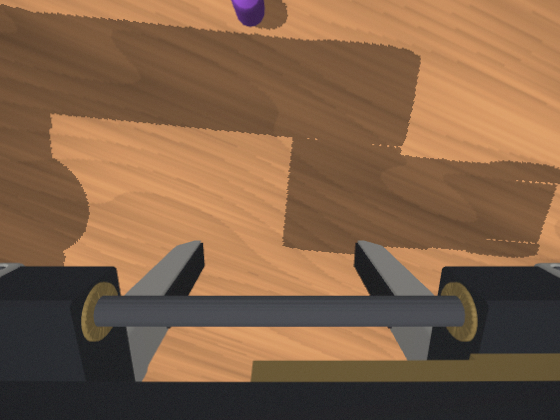

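The top view shows the wide cap at (126,229), the small yellow beacon at (203,232), the narrow cap at (419,231), the wrench at (340,233), the beacon tray at (157,160), the mast tray at (277,170) and the chute at (396,150). The jammed punch is at about (397,171). Next I'll measure these.

Run:
```python
from h import *
im,i=load('top0')
a=cv2.resize(im[120:210,100:345],None,fx=3.2,fy=3.2,interpolation=cv2.INTER_CUBIC);cv2.imwrite('pics/c1.png',a)
a=cv2.resize(im[90:215,350:450],None,fx=4.7,fy=4.7,interpolation=cv2.INTER_CUBIC);cv2.imwrite('pics/c2.png',a)
a=cv2.resize(im[205:300,100:450],None,fx=2.28,fy=2.28,interpolation=cv2.INTER_CUBIC);cv2.imwrite('pics/c3.png',a)
s,j=load('side0')
a=cv2.resize(s[190:360,60:290],None,fx=3.4,fy=3.4,interpolation=cv2.INTER_CUBIC);cv2.imwrite('pics/c4.png',a)
a=cv2.resize(s[140:240,210:390],None,fx=4.4,fy=4.4,interpolation=cv2.INTER_CUBIC);cv2.imwrite('pics/c5.png',a)
def tri(a,b):
    o1,d1=ray(i,a);o2,d2=ray(j,b)
    A=np.stack([d1,-d2],1);t=np.linalg.lstsq(A,o2-o1,rcond=None)[0]
    p,q=o1+t[0]*d1,o2+t[1]*d2;return ((p+q)/2).round(1),np.linalg.norm(p-q).round(1)
# tray corners
print(tri((115,138),(143,270)),tri((198,133),(195,283)),tri((199,184),(131,355)),tri((118,188),(75,345)))
print(tri((330,141),(221,203)),)
```

```text
(array([592.3, 313.5, 134.6]), np.float64(76.7)) (array([628. , 165.7, -16.3]), np.float64(108.2)) (array([ 616. ,  247.6, -169. ]), np.float64(111.1)) (array([565.5, 395.9,  34.8]), np.float64(90.2))
(array([ 676. , -129. ,   -4.9]), np.float64(25.1))
```

View pics/c1.png

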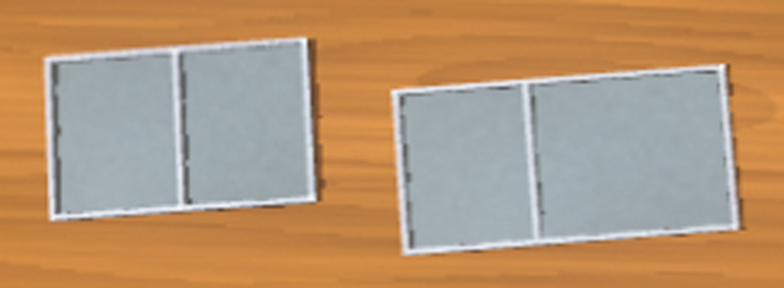

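View pics/c2.png

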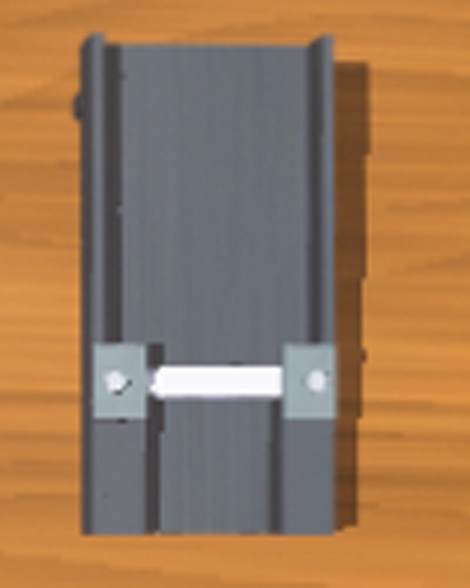

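View pics/c3.png

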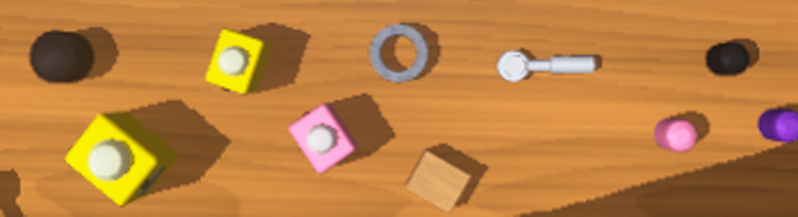

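View pics/c4.png

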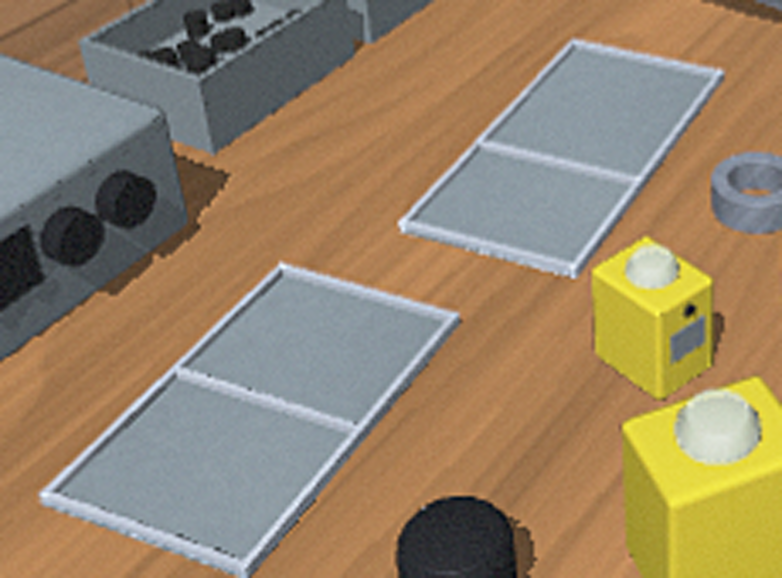

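View pics/c5.png

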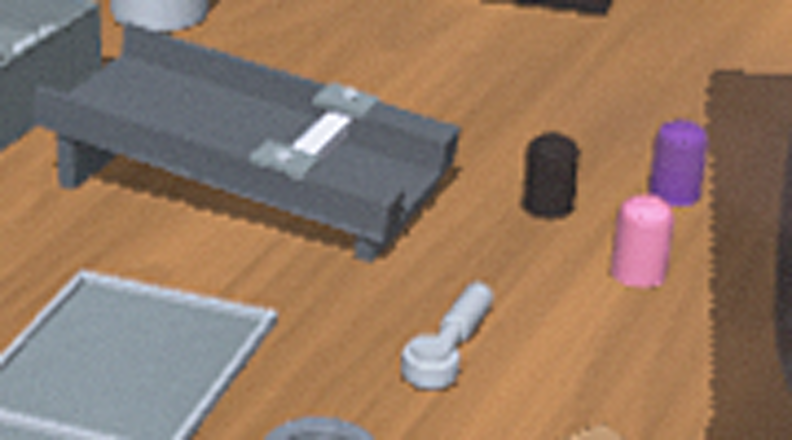

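```bash
cat >> h.py <<'E'
def un(xy,s,off): return ((np.array(xy)+.5)/s-.5+np.array(off))
def tri(i,a,j,b):
    o1,d1=ray(i,a);o2,d2=ray(j,b)
    A=np.stack([d1,-d2],1);t=np.linalg.lstsq(A,o2-o1,rcond=None)[0]
    p,q=o1+t[0]*d1,o2+t[1]*d2;return ((p+q)/2).round(1),np.linalg.norm(p-q).round(1)
E
python3 - <<'E'
from h import *
im,i=load('top0');s,j=load('side0')
T=[(45,58),(306,39),(316,201),(52,219)];S=[(43,495),(282,266),(458,316),(245,574)]
for a,b in zip(T,S): print(tri(i,un(a,3.2,(100,120)),j,un(b,3.4,(60,190))))
print('mast')
T2=[(391,90),(725,65),(739,229),(405,254)];S2=[(402,226),(575,41),(722,73),(575,273)]
for a,b in zip(T2,S2): print(tri(i,un(a,3.2,(100,120)),j,un(b,3.4,(60,190))))
for nm,TT in(('beacon',T),('mast',T2)):
  for z in (8,):
    P=np.array([onz(i,un(a,3.2,(100,120)),z) for a in TT]); c=P.mean(0)
    y1=(P[0]+P[3]-P[1]-P[2])/2; x=(P[0]+P[1]-P[2]-P[3])/2
    print(nm,z,c.round(1),np.linalg.norm(y1),np.linalg.norm(x),np.degrees(np.arctan2(y1[1],y1[0])),np.degrees(np.arctan2(x[1],x[0])))
# lugs / punch tri
print('chute')
for a,b in [((117,381),(285,158)),((317,381),(350,96)),((90,535),(388,235)),((333,535),(455,130)),((92,36),(38,92)),((326,38),(125,27))]:
    print(tri(i,un(a,4.7,(350,90)),j,un(b,4.4,(210,140))))
# top colour blobs
hsv=cv2.cvtColor(im,cv2.COLOR_BGR2HSV)
def blob(m,near):
    n,l,st,c=cv2.connectedComponentsWithStats(m.astype(np.uint8))
    k=min(range(1,n),key=lambda k:np.hypot(*(c[k]-near)) if st[k][4]>30 else 1e9); return l==k,st[k],c[k]
v=im.max(2)
for nm,near in (('wide',(126,229)),('narrow',(419,231))):
    m,st,c=blob(v<70,near);print(nm,st,c)
m,st,c=blob((hsv[...,0]>22)&(hsv[...,0]<35)&(hsv[...,1]>180)&(v>180),(203,232)); 
cn=cv2.findContours(m.astype(np.uint8),cv2.RETR_EXTERNAL,cv2.CHAIN_APPROX_NONE)[0][0]
print('beacon',st,c,cv2.minAreaRect(cn))
E
```

```text
(array([656.1, 389.9,   8.9]), np.float64(1.6))
(array([675.6, 192. ,   7.1]), np.float64(0.8))
(array([553. , 179.4,   6.8]), np.float64(0.4))
(array([534.2, 378.6,   5.4]), np.float64(0.8))
mast
(array([637.1, 125.7,   6.8]), np.float64(2.7))
(array([ 663.8, -124.6,    6.6]), np.float64(1.0))
(array([ 540.8, -136.6,    6.8]), np.float64(1.6))
(array([515.1, 111.6,   4.7]), np.float64(0.2))
beacon 8 [604.9 285.    8. ] 199.6111238874677 123.55717747988588 95.32788718188459 6.0360130453690735
mast 8 [589.2  -5.9   8. ] 250.50517525900833 124.46743864457386 95.85960488167184 6.365618617713237
chute
(array([ 584.2, -231.3,   55. ]), np.float64(0.4))
(array([ 587.2, -330. ,   55.2]), np.float64(0.4))
(array([ 511.3, -225.4,   23.6]), np.float64(0.7))
(array([ 514.9, -341.1,   42.9]), np.float64(3.9))
(array([ 752.1, -215.5,   68. ]), np.float64(0.9))
(array([ 756.5, -331.1,   68. ]), np.float64(1.2))
wide [114 219  27  22 429] [127.71095571 229.0955711 ]
narrow [410 224  19  14 215] [418.87906977 230.25116279]
beacon [190 218  25  28 317] [202.02208202 231.67823344] ((201.8500213623047, 231.45001220703125), (18.973663330078125, 24.349536895751953), 18.434947967529297)
```

```bash
python3 - <<'E'
from h import *
im,i=load('top0');s,j=load('side0')
hsv=cv2.cvtColor(im,cv2.COLOR_BGR2HSV)
# caps: gray crops
for nm,(x,y,w,h) in {'wide':(100,205,60,50),'narrow':(395,210,50,40)}.items():
    a=cv2.resize(im[y:y+h,x:x+w],None,fx=8,fy=8,interpolation=cv2.INTER_CUBIC);cv2.imwrite('pics/%s.png'%nm,np.clip(a.astype(float)*1.5,0,255).astype(np.uint8))
# dome of beacon
def blob(m,near,amin=8):
    n,l,st,c=cv2.connectedComponentsWithStats(m.astype(np.uint8))
    k=min(range(1,n),key=lambda k:np.hypot(*(c[k]-near)) if st[k][4]>amin else 1e9); return l==k,st[k],c[k]
dm=(hsv[...,1]<90)&(hsv[...,2]>150)
_,st,c=blob(dm,(202,232));print('dome top',st,c)
hs=cv2.cvtColor(s,cv2.COLOR_BGR2HSV);dms=(hs[...,1]<90)&(hs[...,2]>140)
_,st2,c2=blob(dms,(252,268));print('dome side',st2,c2)
print(tri(i,c,j,c2),onz(i,c,72))
a=cv2.resize(im[210:255,180:225],None,fx=10,fy=10,interpolation=cv2.INTER_CUBIC);cv2.imwrite('pics/bea.png',a)
E
python3 -c "
import cv2,numpy as np
a=[cv2.resize(cv2.imread('pics/%s.png'%n),(390,300 if n!='bea' else 390)) for n in('wide','narrow')]
cv2.imwrite('pics/caps.png',np.hstack(a))"
```

```text
dome top [196 226  12  12 107] [201.20560748 231.4953271 ]
dome side [244 262  15  13 155] [251.27096774 268.26451613]
(array([434.9, 156. ,  71.5]), np.float64(0.1)) [434.95702348 155.94778162  72.        ]
```

View pics/wide.png

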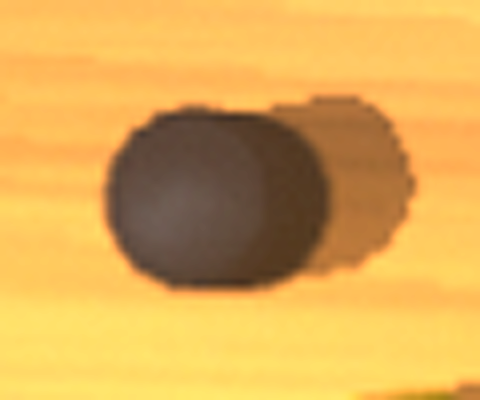

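View pics/narrow.png

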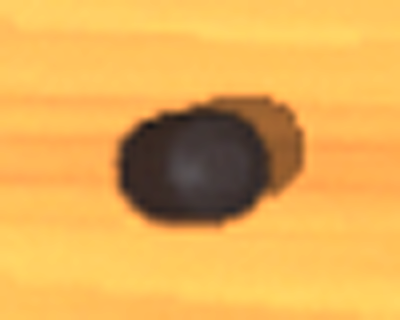

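View pics/bea.png

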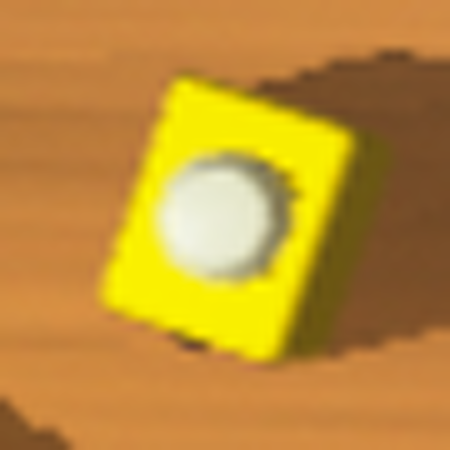

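Run:
```python
from h import *
im,i=load('top0');s,j=load('side0')
P=np.array([onz(i,un(a,10,(180,210)),66) for a in [(178,75),(355,130),(278,362),(100,300)]])
print(P.round(1),P.mean(0)); e1=(P[0]+P[1]-P[2]-P[3])/2;e2=(P[0]+P[3]-P[1]-P[2])/2
for e in(e1,e2): print(np.linalg.norm(e),np.degrees(np.arctan2(e[1],e[0])))
for a,o in (((217,198),(100,205)),((192,166),(395,210))): print(onz(i,un(a,8,o),23))
# tray targets
def tr(c,y,p):
    y=np.radians(y);return (np.array(c)+np.array([[np.cos(y),-np.sin(y)],[np.sin(y),np.cos(y)]])@np.array(p)).round(1)
print('mast long',tr((589.2,-5.9),6.1,(0,-49)),'short',tr((589.2,-5.9),6.1,(0,74)))
print('bea -',tr((604.9,285),5.6,(0,-49)),'+',tr((604.9,285),5.6,(0,49)))
# punch ends visible: centre line
for a in [(152,381),(284,381),(200,366),(200,397)]: print(onz(i,un(a,4.7,(350,90)),46))
a=cv2.resize(s[160:210,255:325],None,fx=11,fy=11,interpolation=cv2.INTER_CUBIC);cv2.imwrite('pics/pun.png',a)
a=cv2.resize(s[325:390,165:305],None,fx=5.7,fy=5.7,interpolation=cv2.INTER_CUBIC);cv2.imwrite('pics/sw.png',a)
# side blobs of caps
for n,near in(('wide',(195,357)),('narrow',(335,180))):
    v=s.max(2)<75; k,l,st,c=cv2.connectedComponentsWithStats(v.astype(np.uint8)); q=min(range(1,k),key=lambda q:np.hypot(*(c[q]-near)) if st[q][4]>60 else 1e9);print(n,st[q],c[q])
    tp=[217,198] if n=='wide' else [192,166]; o=(100,205) if n=='wide' else (395,210)
    print(tri(i,un(tp,8,o),j,(st[q][0]+st[q][2]/2-.5,st[q][1]+st[q][3]/2-.5)))
```

```text
[[467.1 167.   66. ]
 [455.8 126.8  66. ]
 [403.8 142.1  66. ]
 [416.4 182.4  66. ]] [435.77219716 154.58706878  66.        ]
53.59227883993842 -16.667969919828785
41.93607910666364 73.45985517070211
[435.98551139 340.80255058  23.        ]
[ 451.47822472 -344.09846746   23.        ]
mast long [594.4 -54.6] short [581.3  67.7]
bea - [609.7 236.2] + [600.1 333.8]
[ 586.46166446 -250.5723307    46.        ]
[ 588.4505342  -316.37167361   46.        ]
[ 594.65162482 -274.41636649   46.        ]
[ 579.21498093 -274.45716623   46.        ]
wide [ 177  336   36   44 1283] [194.27591582 357.45440374]
(array([435.4, 340.8,  22.2]), np.float64(1.3))
narrow [329 171  12  18 189] [334.8042328  179.60846561]
(array([ 451.6, -343.5,   24.7]), np.float64(0.4))
```

View pics/pun.png

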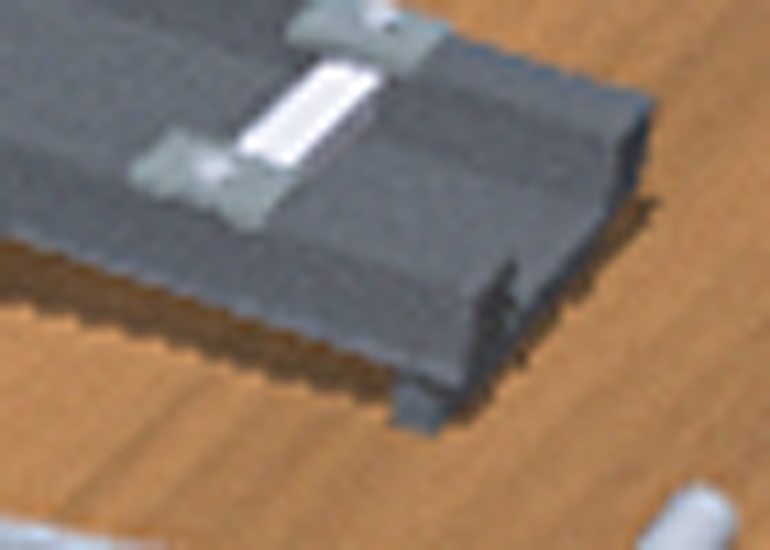

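Measurements agree with the given sizes:

| Thing | World position (mm) | Note |
|---|---|---|
| Rack top | z = 0 | |
| Narrow cap | (451.5, -343.8) | |
| Wide cap | (435.7, 340.8) | |
| Beacon | (435.5, 155) | x axis at -16.6° |
| Punch | about (587, -281) | |

The narrow cap is first.

```bash
cat >> h.py <<'E'
def go(x,y,z,yaw=None):
    s=r.state();R=np.array(s['ee_rot']);p=np.array(s['position']);d=R.T@(np.array([x,y,z])-p)
    out='shift '+str(d.round(1))
    if yaw is not None:
        a=np.radians(yaw);X=np.array([np.cos(a),np.sin(a),0]);Z=np.array([0,0,-1.]);Rt=np.stack([X,np.cross(Z,X),Z],1)
        out+=' turn '+str(np.degrees(cv2.Rodrigues(R.T@Rt)[0].ravel()).round(1))
    print('t',round(s['t'],2),'pos',p.round(1),'yaw',np.degrees(np.arctan2(R[1,0],R[0,0])).round(1),'tilt',R[:,2].round(3),'open',round(s['opening'],1),'F',np.array(s['contact_force']).round(1),'q',np.array(s['joint_pos']).round(2)); print(out)
E
python3 -c "
from h import *
go(451.5,-343.8,150,21.9)
im,i=load('top0');print(onz(i,(397,264),25),onz(i,(443,260),25),onz(i,(340,233),11))"
```

```text
t 0.15 pos [ 204.9 -510.2  218.3] yaw 21.9 tilt [-0.     0.001 -1.   ] open 92.9 F [-0.2 -0.9  0.1] q [-1.27  0.35  1.65 -0.    1.14 -0.08]
shift [290.8 -62.4  68.3] turn [-0. -0. -0.]
[ 371.7923836  -292.86920302   25.        ] [ 383.23881064 -402.0718101    25.        ] [ 440.97898607 -160.34366135   11.        ]
```

```bash
python3 -m pendant '[[[75,45,-10,10,0,0,0],[75,90,-20,21,0,0,0],[75,135,-29,32,0,0,0],[75,180,-39,42,0,0,0],[75,225,-48,53,0,0,0],[75,265,-57,62,0,0,0],[75,290.8,-62.4,68.3,0,0,0],[75,290.8,-62.4,68.3,0,0,0],[75,290.8,-62.4,68.3,0,0,0],[75,290.8,-62.4,68.3,0,0,0]]]' 30; python3 -c "
from h import *
im,i=snap('wrist','w1')
cv2.imwrite('pics/w1.png',im)
for P in ([451.5,-343.8,50],[451.5,-343.8,0]): print(proj(i,P))
go(451.5,-343.8,12)"
```

```text
t: 1.15
position: [450.8, -344.5, 150.2]
ee_rot: [[0.928, 0.372, -0.0], [0.372, -0.928, 0.001], [-0.0, -0.001, -1.0]]
contact_force: [-1.0, -0.2, 0.2]
opening: 75.1
[[278.83054797 209.21833678]]
[[278.91419156 197.44806931]]
t 1.2 pos [ 450.7 -344.6  150.3] yaw 21.8 tilt [-0.     0.001 -1.   ] open 75.2 F [-0.1  0.2 -0.3] q [-0.74  0.46  1.67  0.    1.01  0.46]
shift [  1.   -0.4 138.3]
```

View pics/w1.png

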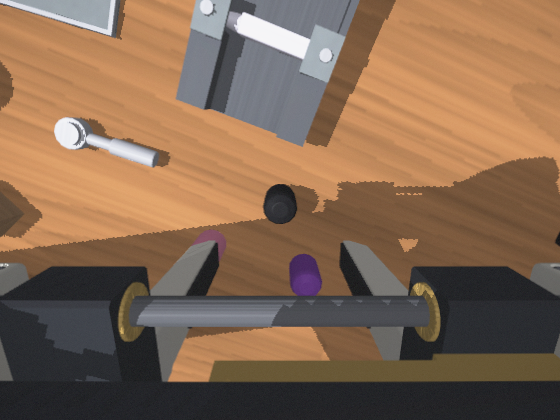

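The cap shows at (280,203) in the wrist view, where I predicted it. Descend and grip.

```bash
python3 -m pendant '[[[75,1,-0.4,40,0,0,0],[75,1,-0.4,80,0,0,0],[75,1,-0.4,110,0,0,0],[75,1,-0.4,130,0,0,0],[75,1,-0.4,138,0,0,0],[75,1,-0.4,138,0,0,0],[20,1,-0.4,138,0,0,0],[20,1,-0.4,138,0,0,0],[20,1,-0.4,138,0,0,0],[20,1,-0.4,138,0,0,0],[20,1,-0.4,138,0,0,0],[20,1,-0.4,138,0,0,0]]]' 30; python3 -c "
from h import *
go(600.1,333.8,160)"
```

```text
t: 2.4
position: [451.6, -343.8, 12.5]
ee_rot: [[0.928, 0.372, 0.0], [0.372, -0.928, 0.0], [0.0, -0.0, -1.0]]
contact_force: [0.0, -0.3, 2.4]
opening: 33.4
t 2.4 pos [ 451.6 -343.8   12.5] yaw 21.8 tilt [ 0.  0. -1.] open 33.4 F [ 0.  -0.3  2.4] q [-0.73  0.67  1.74  0.    0.74  0.46]
shift [ 389.7 -574.  -147.3]
```

```bash
python3 -m pendant '[[[20,1,0,-30,0,0,0],[20,1,0,-70,0,0,0],[20,5,-8,-110,0,0,0],[20,20,-30,-140,0,0,0],[20,42,-62,-147,0,0,0],[20,66,-98,-147,0,0,0],[20,91,-135,-147,0,0,0],[20,117,-172,-147,0,0,0],[20,142,-209,-147,0,0,0],[20,167,-246,-147,0,0,0],[20,192,-283,-147,0,0,0],[20,217,-320,-147,0,0,0],[20,242,-357,-147,0,0,0],[20,267,-394,-147,0,0,0],[20,292,-431,-147,0,0,0],[20,318,-468,-147,0,0,0],[20,342,-504,-147,0,0,0],[20,363,-535,-147,0,0,0],[20,380,-560,-147,0,0,0],[20,389.7,-574,-147,0,0,0]]]'; python3 -c "
from h import *
im,i=snap('top','t1')
go(600.1,333.8,16)"
```

```text
t: 4.4
position: [599.9, 336.1, 159.3]
ee_rot: [[0.928, 0.373, -0.0], [0.373, -0.928, 0.0], [-0.0, -0.0, -1.0]]
contact_force: [-0.2, -0.1, -0.2]
opening: 33.4
t 4.45 pos [600.  337.5 159.3] yaw 21.9 tilt [ 0.     0.001 -1.   ] open 33.3 F [-1.4  1.9 -0.5] q [0.44 0.66 1.31 0.   1.17 1.63]
shift [ -1.4   3.6 143.3]
```

View pics/t1.png

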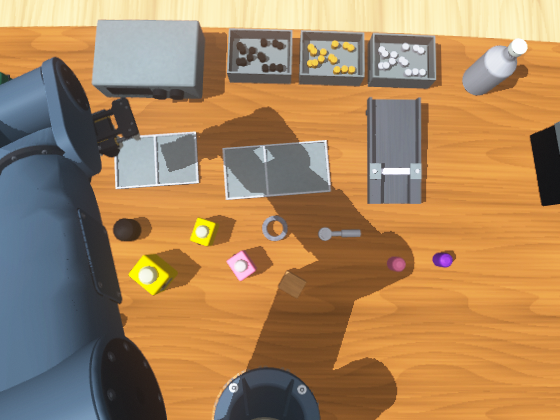

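```bash
python3 -m pendant '[[[20,-1.4,3.6,30,0,0,0],[20,-1.4,3.6,70,0,0,0],[20,-1.4,3.6,105,0,0,0],[20,-1.4,3.6,130,0,0,0],[20,-1.4,3.6,140,0,0,0],[20,-1.4,3.6,143,0,0,0],[20,-1.4,3.6,143.3,0,0,0],[20,-1.4,3.6,143.3,0,0,0],[55,-1.4,3.6,143.3,0,0,0],[55,-1.4,3.6,143.3,0,0,0],[55,-1.4,3.6,143.3,0,0,0],[55,-1.4,3.6,143.3,0,0,0],[55,-1.4,3.6,100,0,0,0],[60,-1.4,3.6,60,0,0,0],[75,-1.4,3.6,20,0,0,0],[75,-1.4,3.6,0,0,0,0],[75,-1.4,3.6,0,0,0,0]]]'; python3 -c "
from h import *
go(435.5,155,170,-16.6)
go(435.5,155,170,73.4)
im,i=snap('wrist','w2')
print(proj(i,[600.1,333.8,28]))"
```

```text
t: 6.15
position: [601.4, 334.3, 162.9]
ee_rot: [[0.928, 0.374, 0.005], [0.374, -0.928, 0.004], [0.006, -0.001, -1.0]]
contact_force: [0.9, -0.4, -0.8]
opening: 74.1
t 6.15 pos [601.4 334.3 162.9] yaw 21.9 tilt [ 0.005  0.004 -1.   ] open 74.1 F [ 0.9 -0.4 -0.8] q [0.44 0.65 1.31 0.   1.17 1.63]
shift [-220.8  104.3   -8.6] turn [-0.2 -0.3 38.5]
t 6.15 pos [601.4 334.3 162.9] yaw 21.9 tilt [ 0.005  0.004 -1.   ] open 74.1 F [ 0.9 -0.4 -0.8] q [0.44 0.65 1.31 0.   1.17 1.63]
shift [-220.8  104.3   -8.6] turn [  0.1  -0.4 -51.5]
[[279.26360704 203.5834551 ]]
```

View pics/w2.png

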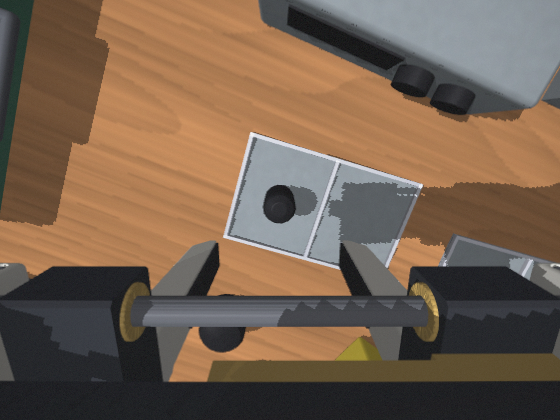

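The narrow cap stands in the +y bay at (279,204). Beacon next, gripping across its 44 mm side.

```bash
python3 -m pendant '[[[75,-35,17,-8,0,0,8],[75,-75,35,-8,0,0,16],[75,-115,54,-8,0,0,24],[75,-155,73,-8,0,0,32],[75,-190,90,-8,0,0,38.5],[75,-212,100,-8,-0.2,-0.3,38.5],[75,-220.8,104.3,-8.6,-0.2,-0.3,38.5],[75,-220.8,104.3,-8.6,-0.2,-0.3,38.5],[75,-220.8,104.3,-8.6,-0.2,-0.3,38.5],[75,-220.8,104.3,-8.6,-0.2,-0.3,38.5]]]'; python3 -c "
from h import *
im,i=snap('wrist','w3')
go(435.5,155,30,-16.6)
a=np.radians(-16.6);X=np.array([np.cos(a),np.sin(a),0])*28;Y=np.array([-np.sin(a),np.cos(a),0])*22;c=np.array([435.5,155,66])
print([proj(i,c+s*X+t*Y).round(0).tolist() for s,t in((1,1),(1,-1),(-1,-1),(-1,1))])"
```

```text
t: 7.2
position: [435.3, 155.2, 167.9]
ee_rot: [[0.959, -0.284, -0.003], [-0.284, -0.959, -0.002], [-0.002, 0.002, -1.0]]
contact_force: [0.4, -0.0, 0.8]
opening: 74.7
t 7.25 pos [435.2 155.2 167.9] yaw -16.5 tilt [-0.003 -0.002 -1.   ] open 75.0 F [-1.1 -0.4  0.6] q [ 0.24  0.26  1.92 -0.    0.96  2.1 ]
shift [  0.7  -0.3 137.9] turn [0.1 0.1 0.1]
[[[255.0, 180.0]], [[302.0, 180.0]], [[301.0, 237.0]], [[256.0, 237.0]]]
```

View pics/w3.png

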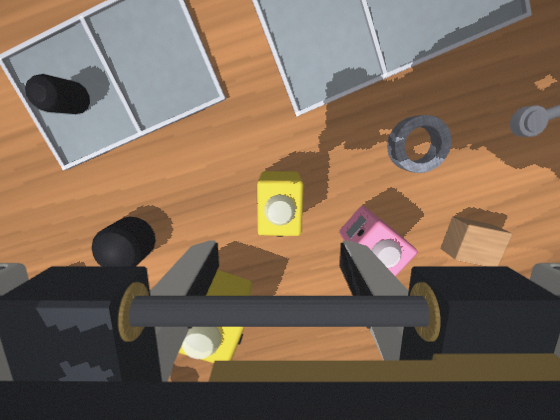

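```bash
python3 -m pendant '[[[58,0.7,-0.3,20,0,0,0],[58,0.7,-0.3,50,0,0,0],[58,0.7,-0.3,85,0,0,0],[58,0.7,-0.3,115,0,0,0],[58,0.7,-0.3,132,0,0,0],[58,0.7,-0.3,137.9,0,0,0],[58,0.7,-0.3,137.9,0,0,0],[30,0.7,-0.3,137.9,0,0,0],[30,0.7,-0.3,137.9,0,0,0],[30,0.7,-0.3,137.9,0,0,0],[30,0.7,-0.3,137.9,0,0,0],[30,0.7,-0.3,137.9,0,0,0]]]' 30; python3 -c "
from h import *
go(609.7,236.2,170,5.6)"
```

```text
t: 8.45
position: [436.1, 155.2, 30.9]
ee_rot: [[0.959, -0.284, -0.001], [-0.284, -0.959, -0.001], [-0.001, 0.002, -1.0]]
contact_force: [-0.6, -1.1, 7.2]
opening: 43.9
t 8.45 pos [436.1 155.2  30.9] yaw -16.5 tilt [-0.001 -0.001 -1.   ] open 43.9 F [-0.6 -1.1  7.2] q [ 0.24  0.5   2.01 -0.    0.63  2.1 ]
shift [ 143.2 -126.8 -139.4] turn [  0.1   0.1 -22.1]
```

```bash
python3 -m pendant '[[[30,0,0,-30,0,0,0],[30,0,0,-65,0,0,0],[30,0,0,-100,0,0,-3],[30,12,-10,-130,0,0,-8],[30,35,-31,-139,0,0,-13],[30,63,-56,-139,0,0,-18],[30,92,-82,-139,0,0,-22.1],[30,118,-104,-139,0,0,-22.1],[30,136,-120,-139,0,0,-22.1],[30,143,-126.8,-139,0,0,-22.1],[30,143,-126.8,-139,0,0,-22.1],[30,143,-126.8,-139,0,0,-22.1]]]'; python3 -c "
from h import *
im,i=snap('wrist','w4')
go(609.7,236.2,34.2,5.6)"
```

```text
t: 9.65
position: [608.5, 235.8, 169.3]
ee_rot: [[0.995, 0.097, -0.002], [0.097, -0.995, -0.002], [-0.003, 0.001, -1.0]]
contact_force: [-0.1, -0.6, -3.2]
opening: 43.8
t 9.7 pos [608.5 235.8 169.6] yaw 5.6 tilt [-0.002 -0.001 -1.   ] open 44.1 F [-0.  -1.2 -2.9] q [ 0.3   0.59  1.41 -0.    1.15  1.77]
shift [  1.6  -0.4 135.4] turn [ 0.1  0.1 -0. ]
```

View pics/w4.png

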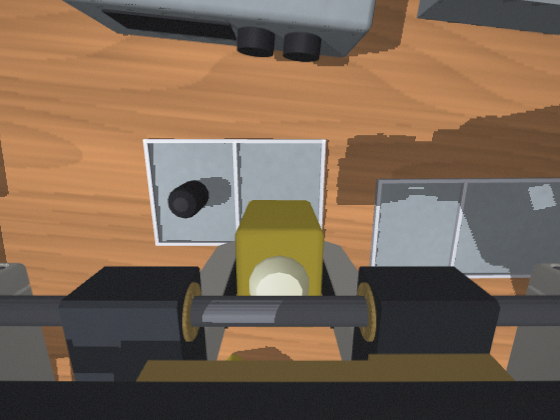

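```bash
python3 -m pendant '[[[30,1.6,-0.4,30,0,0,0],[30,1.6,-0.4,65,0,0,0],[30,1.6,-0.4,100,0,0,0],[30,1.6,-0.4,122,0,0,0],[30,1.6,-0.4,132,0,0,0],[30,1.6,-0.4,135.4,0,0,0],[30,1.6,-0.4,135.4,0,0,0],[30,1.6,-0.4,135.4,0,0,0],[60,1.6,-0.4,135.4,0,0,0],[60,1.6,-0.4,135.4,0,0,0],[60,1.6,-0.4,135.4,0,0,0],[60,1.6,-0.4,135.4,0,0,0],[60,1.6,-0.4,100,0,0,0],[60,1.6,-0.4,60,0,0,0],[70,1.6,-0.4,20,0,0,0],[80,1.6,-0.4,0,0,0,0],[80,1.6,-0.4,0,0,0,0]]]'; python3 -c "
from h import *
im,i=snap('wrist','w5')
go(435.7,340.8,150,5.6)"
```

```text
t: 11.4
position: [611.5, 236.8, 173.1]
ee_rot: [[0.995, 0.097, 0.003], [0.097, -0.995, 0.0], [0.003, 0.0, -1.0]]
contact_force: [-0.3, 0.5, -0.3]
opening: 77.8
t 11.45 pos [610.5 236.5 170.6] yaw 5.6 tilt [ 0.    -0.001 -1.   ] open 79.0 F [-0.1 -0.7 -0.5] q [ 0.3   0.59  1.4  -0.    1.15  1.77]
shift [-163.8 -120.8   20.5] turn [ 0.  0. -0.]
```

View pics/w5.png

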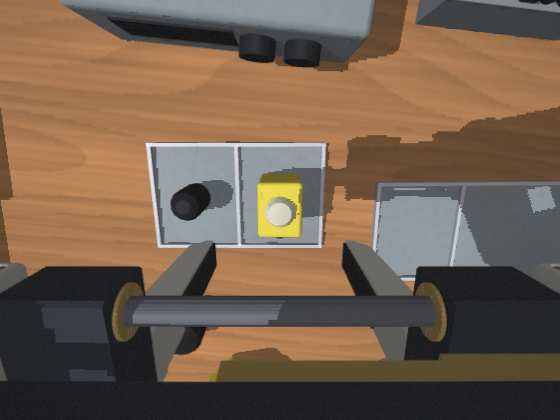

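```bash
python3 -c "
from h import *
im,i=load('top0');s,j=load('side0')
print(tri(i,(148,275),j,(271,316)))
for a in [(106,113),(176,155),(122,203),(66,158)]: print(onz(i,un(a,2.28,(100,205)),85).round(0))
go(435.7,340.8,160,43)"
```

```text
(array([337.4, 264.6,  91.4]), np.float64(0.1))
[382. 272.  85.]
[344. 203.  85.]
[297. 253.  85.]
[338. 309.  85.]
t 11.45 pos [610.5 236.5 170.6] yaw 5.6 tilt [ 0.    -0.001 -1.   ] open 79.0 F [-0.1 -0.7 -0.5] q [ 0.3   0.59  1.4  -0.    1.15  1.77]
shift [-163.8 -120.8   10.5] turn [  0.    0.  -37.4]
```

```bash
python3 -m pendant '[[[85,-20,-15,2,0,0,-8],[85,-52,-38,4,0,0,-16],[85,-86,-63,6,0,0,-24],[85,-118,-87,8,0,0,-32],[85,-145,-107,10,0,0,-37.4],[85,-159,-117,10,0,0,-37.4],[85,-163.8,-120.8,10.5,0,0,-37.4],[85,-163.8,-120.8,10.5,0,0,-37.4],[85,-163.8,-120.8,10.5,0,0,-37.4],[85,-163.8,-120.8,10.5,0,0,-37.4]]]'; python3 -c "
from h import *
im,i=snap('wrist','w6')
go(435.7,340.8,12,43)
for P in ([435.7,340.8,50],[435.7,340.8,0]): print(proj(i,P))"
```

```text
t: 12.45
position: [436.7, 340.2, 159.9]
ee_rot: [[0.733, 0.68, 0.0], [0.68, -0.733, -0.001], [-0.0, 0.001, -1.0]]
contact_force: [-0.8, -0.2, 0.3]
opening: 84.7
t 12.5 pos [436.6 340.3 159.9] yaw 42.9 tilt [ 0.    -0.001 -1.   ] open 84.9 F [-0.2 -0.   0.7] q [ 0.58  0.43  1.7  -0.    1.02  1.4 ]
shift [ -0.2  -1.1 147.9] turn [ 0.   0.  -0.1]
[[278.15901972 208.04230333]]
[[278.28967727 196.78790753]]
```

View pics/w6.png

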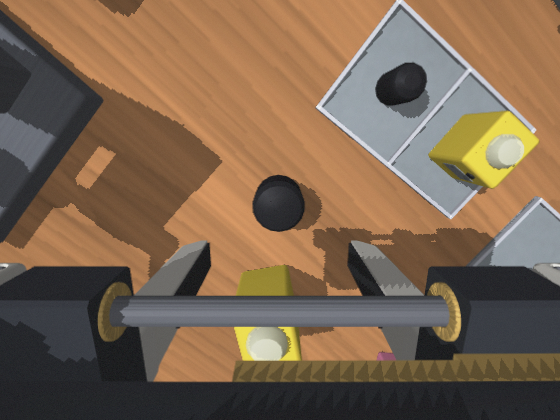

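```bash
python3 -m pendant '[[[85,-0.2,-1.1,25,0,0,0],[85,-0.2,-1.1,60,0,0,0],[85,-0.2,-1.1,95,0,0,0],[85,-0.2,-1.1,125,0,0,0],[85,-0.2,-1.1,142,0,0,0],[85,-0.2,-1.1,147.9,0,0,0],[85,-0.2,-1.1,147.9,0,0,0],[40,-0.2,-1.1,147.9,0,0,0],[40,-0.2,-1.1,147.9,0,0,0],[40,-0.2,-1.1,147.9,0,0,0],[40,-0.2,-1.1,147.9,0,0,0],[40,-0.2,-1.1,147.9,0,0,0]]]' 30; python3 -c "
from h import *
go(581.3,67.7,170,6.1)"
```

```text
t: 13.7
position: [435.9, 340.9, 12.4]
ee_rot: [[0.733, 0.68, 0.001], [0.68, -0.733, -0.001], [0.0, 0.001, -1.0]]
contact_force: [0.1, -0.1, 3.3]
opening: 53.5
t 13.7 pos [435.9 340.9  12.4] yaw 42.9 tilt [ 0.001 -0.001 -1.   ] open 53.5 F [ 0.1 -0.1  3.3] q [ 0.58  0.65  1.78 -0.    0.72  1.4 ]
shift [ -79.3  299.3 -157.4] turn [ 0.  -0.  36.8]
```

```bash
python3 -m pendant '[[[40,0,0,-30,0,0,0],[40,0,0,-70,0,0,0],[40,-2,8,-110,0,0,5],[40,-8,30,-140,0,0,12],[40,-17,62,-155,0,0,19],[40,-27,100,-157,0,0,26],[40,-37,140,-157,0,0,33],[40,-48,180,-157,0,0,36.8],[40,-58,218,-157,0,0,36.8],[40,-67,253,-157,0,0,36.8],[40,-74,280,-157,0,0,36.8],[40,-78,294,-157,0,0,36.8],[40,-79.3,299.3,-157.4,0,0,36.8],[40,-79.3,299.3,-157.4,0,0,36.8],[40,-79.3,299.3,-157.4,0,0,36.8]]]'; python3 -c "
from h import *
im,i=snap('wrist','w7')
go(581.3,67.7,16,6.1)"
```

```text
t: 15.2
position: [580.8, 68.7, 170.0]
ee_rot: [[0.994, 0.107, 0.0], [0.107, -0.994, -0.0], [0.0, 0.0, -1.0]]
contact_force: [0.9, 0.2, -0.7]
opening: 52.9
t 15.25 pos [580.8  68.8 170. ] yaw 6.1 tilt [ 0. -0. -1.] open 52.9 F [-0.2 -0.7 -1.3] q [ 0.04  0.47  1.61 -0.    1.07  1.5 ]
shift [  0.3   1.1 154. ] turn [ 0. -0.  0.]
```

View pics/w7.png

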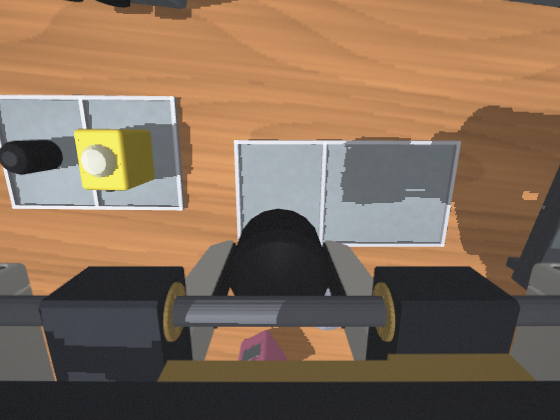

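```bash
python3 -m pendant '[[[40,0.3,1.1,30,0,0,0],[40,0.3,1.1,70,0,0,0],[40,0.3,1.1,110,0,0,0],[40,0.3,1.1,138,0,0,0],[40,0.3,1.1,150,0,0,0],[40,0.3,1.1,154,0,0,0],[40,0.3,1.1,154,0,0,0],[40,0.3,1.1,154,0,0,0],[72,0.3,1.1,154,0,0,0],[72,0.3,1.1,154,0,0,0],[72,0.3,1.1,154,0,0,0],[72,0.3,1.1,154,0,0,0],[72,0.3,1.1,115,0,0,0],[72,0.3,1.1,75,0,0,0],[72,0.3,1.1,35,0,0,0],[72,0.3,1.1,5,0,0,0],[72,0.3,1.1,0,0,0,0]]]'; python3 -c "
from h import *
im,i=snap('wrist','w8')
go(586.5,-280.7,180,92.2)"
```

```text
t: 16.95
position: [582.9, 67.8, 173.9]
ee_rot: [[0.994, 0.107, 0.006], [0.107, -0.994, -0.0], [0.006, 0.001, -1.0]]
contact_force: [0.5, -0.2, 0.3]
opening: 72.0
t 17.0 pos [582.3  67.8 172.5] yaw 6.1 tilt [ 0.005 -0.    -1.   ] open 71.9 F [-0.1 -0.3  0.6] q [ 0.04  0.46  1.6  -0.    1.07  1.5 ]
shift [-33.1 347.   -7.4] turn [  0.2  -0.2 -86.1]
```

View pics/w8.png

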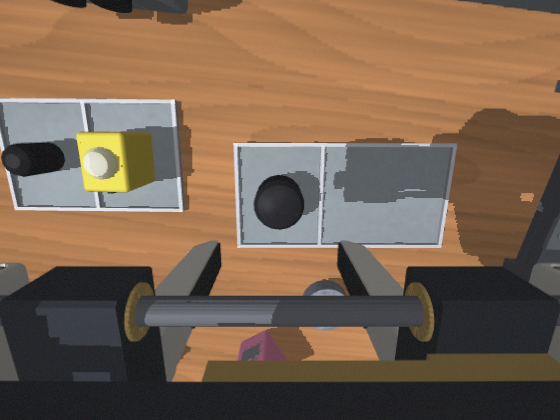

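The wide cap stands in the short bay at (279,203). Now over the punch.

```bash
python3 -m pendant '[[[60,-3,30,-7,0,0,-8],[60,-6,65,-7,0,0,-16],[60,-10,100,-7,0,0,-24],[60,-13,135,-7,0,0,-32],[60,-16,170,-7,0,0,-40],[60,-20,205,-7,0,0,-48],[60,-23,240,-7,0,0,-56],[60,-26,275,-7,0,0,-64],[60,-29,305,-7,0,0,-72],[60,-32,330,-7,0,0,-80],[60,-33,343,-7,0,0,-86.1],[60,-33.1,347,-7.4,0,0,-86.1],[60,-33.1,347,-7.4,0,0,-86.1],[60,-33.1,347,-7.4,0,0,-86.1],[60,-33.1,347,-7.4,0,0,-86.1]]]'; python3 -c "
from h import *
im,i=snap('wrist','w9');im2,i2=snap('top','t9')
go(586.5,-280.7,180,92.2)
a=np.radians(2.2);X=np.array([np.cos(a),np.sin(a),0]);Y=np.array([-np.sin(a),np.cos(a),0]);o=np.array([585.7,-280.7,0])
for x,y,z in ((0,0,46),(0,-34,54),(0,34,54),(18,34,54.5),(18,-34,54.5),(-18,34,54.5),(170,58,70),(170,-58,70)): print((x,y,z),proj(i,o+x*X+y*Y+[0,0,z+x*.105]).round(0))"
```

```text
t: 18.5
position: [586.5, -279.9, 179.7]
ee_rot: [[-0.039, 0.999, 0.004], [0.999, 0.039, 0.0], [-0.0, 0.004, -1.0]]
contact_force: [-0.1, 1.0, -0.5]
opening: 60.1
t 18.6 pos [ 586.6 -280.1  179.9] yaw 92.2 tilt [ 0.004 -0.    -1.   ] open 60.1 F [ 0.4 -0.7  0.6] q [-0.52  0.57  1.41  0.    1.16 -0.56]
shift [-0.6 -0.1 -0.1] turn [0.3 0.  0. ]
(0, 0, 46) [[278. 203.]]
(0, -34, 54) [[278. 236.]]
(0, 34, 54) [[278. 172.]]
(18, 34, 54.5) [[296. 173.]]
(18, -34, 54.5) [[295. 237.]]
(-18, 34, 54.5) [[260. 172.]]
(170, 58, 70) [[472. 150.]]
(170, -58, 70) [[452. 271.]]
```

View pics/w9.png

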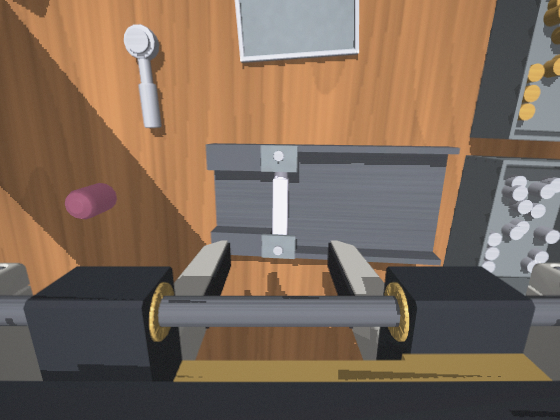

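```bash
python3 -c "
from h import *
im,i=load('w9')
g=cv2.cvtColor(im,cv2.COLOR_BGR2GRAY);m=(g>190).astype(np.uint8);m[:170]=0;m[240:]=0;m[:,:260]=0;m[:,300:]=0
for rr in range(176,236,6):
    c=np.where(m[rr])[0]; 
    if len(c): print(rr,c.min(),c.max(),onz(i,((c.min()+c.max())/2,rr),46).round(1))
"
cp pics/w9.png /tmp/; python3 -c "
import cv2;im=cv2.imread('pics/w9.png');cv2.imwrite('pics/w9c.png',cv2.resize(im[135:265,200:360],None,fx=4.5,fy=4.5,interpolation=cv2.INTER_CUBIC))"
```

```text
176 275 277 [ 582.4 -251.7   46. ]
182 273 287 [ 586.8 -257.8   46. ]
188 273 287 [ 587.1 -264.2   46. ]
194 273 286 [ 586.8 -270.6   46. ]
200 273 286 [ 587.  -277.1   46. ]
206 273 286 [ 587.3 -283.6   46. ]
212 273 286 [ 587.6 -290.2   46. ]
218 273 286 [ 587.8 -296.9   46. ]
224 273 286 [ 588.1 -303.7   46. ]
230 273 286 [ 588.4 -310.6   46. ]
```

View pics/w9c.png

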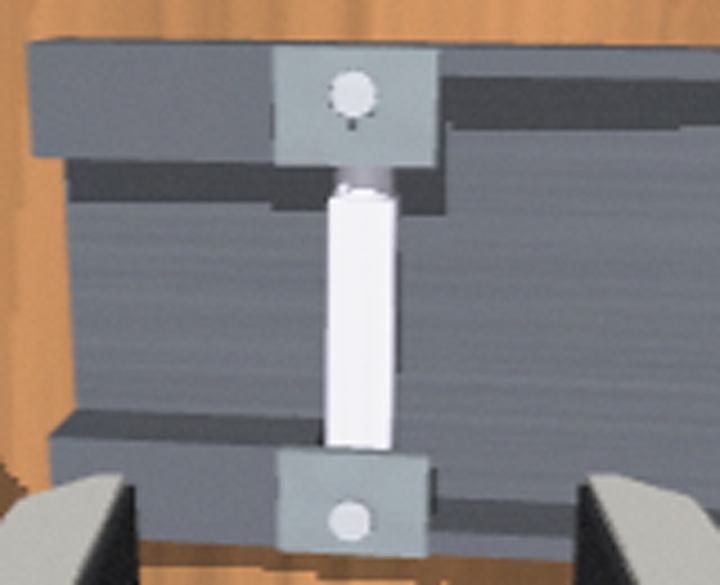

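```bash
python3 -c "
from h import *
go(588.5,-280.3,90)
go(588.5,-280.3,34)"
```

```text
t 18.6 pos [ 586.6 -280.1  179.9] yaw 92.2 tilt [ 0.004 -0.    -1.   ] open 60.1 F [ 0.4 -0.7  0.6] q [-0.52  0.57  1.41  0.    1.16 -0.56]
shift [-0.3  1.5 90. ]
t 18.6 pos [ 586.6 -280.1  179.9] yaw 92.2 tilt [ 0.004 -0.    -1.   ] open 60.1 F [ 0.4 -0.7  0.6] q [-0.52  0.57  1.41  0.    1.16 -0.56]
shift [ -0.3   1.3 146. ]
```

```bash
python3 -m pendant '[[[45,-0.3,1.5,20,-2,0,0],[45,-0.3,1.5,50,-5,0,0],[45,-0.3,1.5,80,-5.8,0,0],[45,-0.3,1.4,105,-5.8,0,0],[45,-0.3,1.4,120,-5.8,0,0],[45,-0.3,1.3,132,-5.8,0,0],[45,-0.3,1.3,140,-5.8,0,0],[45,-0.3,1.3,144,-5.8,0,0],[45,-0.3,1.3,146,-5.8,0,0],[45,-0.3,1.3,146,-5.8,0,0]]]'; python3 -c "
from h import *
im,i=snap('wrist','w10');go(588.5,-280.3,34)"
```

```text
t: 19.6
position: [588.8, -280.5, 34.4]
ee_rot: [[-0.039, 0.994, 0.106], [0.999, 0.039, 0.003], [-0.001, 0.106, -0.994]]
contact_force: [-0.1, -0.0, -0.2]
opening: 44.8
t 19.65 pos [ 588.9 -280.5   34.5] yaw 92.2 tilt [ 0.106  0.003 -0.994] open 45.5 F [ 0.1 -0.6  0.3] q [-0.54  0.71  1.57  0.08  0.77 -0.64]
shift [ 0.3 -0.4  0.5]
```

View pics/w10.png

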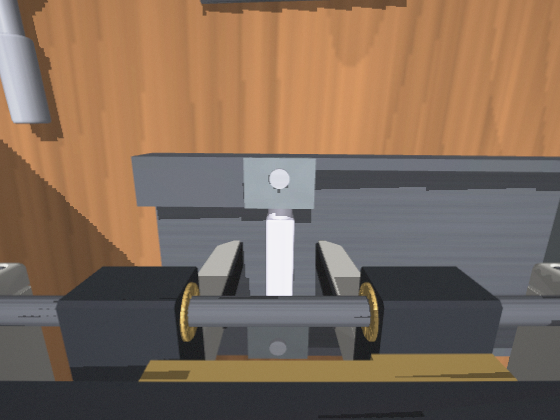

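```bash
python3 -m pendant '[[[5,0,0,0,0,0,0],[5,0,0,0,0,0,0],[5,0,0,0,0,0,0],[5,0,0,0,0,0,0],[5,0,0,0,0,0,0],[5,0,0,0,0,0,0]]]' 30; python3 -m pendant '[[[5,0,4,-0.5,0,0,0],[5,0,9,-1,0,0,0],[5,0,14,-1,0,0,0],[5,0,20,-1,0,0,0],[5,0,26,-1,0,0,0],[5,0,32,-1,0,0,0],[5,0,38,-1,0,0,0],[5,0,43,-1,0,0,0],[5,0,47,-1,0,0,0],[5,0,48,-1,0,0,0],[5,0,48,-1,0,0,0]]]';python3 -c "
from h import *
im,i=snap('wrist','w11');go(588.5,-280.3,34)"
```

```text
t: 20.25
position: [588.9, -280.5, 34.6]
ee_rot: [[-0.039, 0.994, 0.106], [0.999, 0.039, 0.003], [-0.001, 0.106, -0.994]]
contact_force: [-0.7, 0.1, 0.3]
opening: 15.7
t: 21.35
position: [636.5, -278.6, 40.7]
ee_rot: [[-0.039, 0.994, 0.106], [0.999, 0.039, 0.003], [-0.001, 0.106, -0.994]]
contact_force: [-0.0, 0.3, -1.4]
opening: 15.7
t 21.4 pos [ 636.4 -278.7   40.7] yaw 92.2 tilt [ 0.106  0.003 -0.994] open 15.8 F [-0.1  0.2 -1.5] q [-0.5   0.77  1.44  0.07  0.84 -0.59]
shift [  0.2 -48.4   1.6]
```

View pics/w11.png

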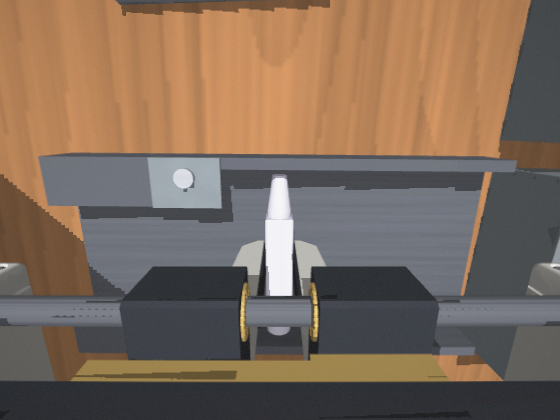

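```bash
python3 -m pendant '[[[5,0,0,-15,0,0,0],[5,0,0,-35,0,0,0],[5,0,0,-65,0,0,0],[5,0,0,-95,0,0,0],[5,0,0,-115,3,0,0],[5,0,0,-120,6.1,0,0],[5,0,0,-120,6.1,0,0]]]';python3 -c "
from h import *
go(594.4,-54.6,160,96.1)"
```

```text
t: 22.1
position: [624.5, -279.3, 162.2]
ee_rot: [[-0.039, 0.999, 0.002], [0.999, 0.039, -0.002], [-0.002, 0.002, -1.0]]
contact_force: [0.0, -0.0, -1.7]
opening: 15.9
t 22.1 pos [ 624.5 -279.3  162.2] yaw 92.3 tilt [ 0.002 -0.002 -1.   ] open 15.9 F [ 0.  -0.  -1.7] q [-0.49  0.65  1.32 -0.    1.17 -0.53]
shift [225.7 -21.2   1.7] turn [ 0.1  0.1 -3.8]
```

```bash
python3 -m pendant '[[[5,20,-2,0,0,0,-1],[5,55,-5,0,0,0,-2],[5,95,-9,0,0,0,-3.8],[5,135,-13,0,0,0,-3.8],[5,172,-16,1,0,0,-3.8],[5,200,-19,1.7,0,0,-3.8],[5,218,-21,1.7,0.1,0.1,-3.8],[5,225.7,-21.2,1.7,0.1,0.1,-3.8],[5,225.7,-21.2,1.7,0.1,0.1,-3.8],[5,225.7,-21.2,1.7,0.1,0.1,-3.8],[5,225.7,-21.2,1.7,0.1,0.1,-3.8]]]';python3 -c "
from h import *
im,i=snap('wrist','w12');go(594.4,-54.6,7.5,96.1)"
```

```text
t: 23.2
position: [594.6, -55.7, 159.9]
ee_rot: [[-0.105, 0.995, 0.0], [0.995, 0.105, -0.001], [-0.001, 0.0, -1.0]]
contact_force: [0.7, 0.8, -0.4]
opening: 15.9
t 23.25 pos [594.6 -55.6 159.9] yaw 96.0 tilt [ 0.    -0.001 -1.   ] open 15.5 F [ 0.2  0.5 -1.4] q [-0.17  0.5   1.58 -0.    1.06 -0.28]
shift [ 1.100e+00 -1.000e-01  1.524e+02] turn [ 0.   0.  -0.1]
```

View pics/w12.png

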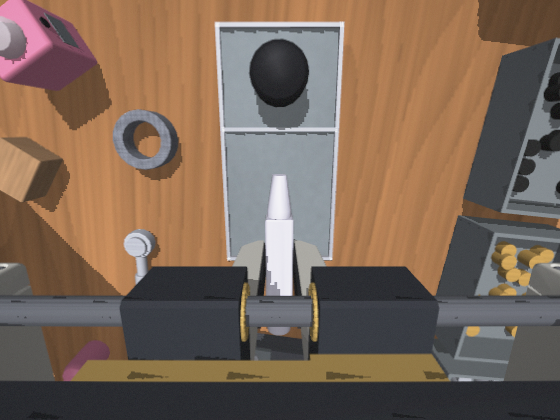

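```bash
python3 -m pendant '[[[5,1.1,0,25,0,0,0],[5,1.1,0,60,0,0,0],[5,1.1,0,95,0,0,0],[5,1.1,0,125,0,0,0],[5,1.1,0,142,0,0,0],[5,1.1,0,149,0,0,0],[5,1.1,0,152,0,0,0],[5,1.1,0,152,0,0,0],[5,1.1,0,152,0,0,0],[40,1.1,0,152,0,0,0],[40,1.1,0,152,0,0,0],[40,1.1,0,152,0,0,0],[40,1.1,0,152,0,0,0],[40,1.1,0,120,0,0,0],[50,1.1,0,80,0,0,0],[50,1.1,0,40,0,0,0],[50,1.1,0,0,0,0,0],[50,1.1,0,-30,0,0,0],[50,1.1,0,-30,0,0,0]]]';python3 -c "
from h import *
im,i=snap('wrist','w13');go(400,-350,250)"
```

```text
t: 25.15
position: [596.3, -54.7, 194.4]
ee_rot: [[-0.105, 0.994, 0.007], [0.995, 0.105, -0.002], [-0.003, 0.007, -1.0]]
contact_force: [0.2, 0.1, -0.3]
opening: 50.2
t 25.2 pos [595.3 -54.6 191.8] yaw 96.0 tilt [ 0.004 -0.001 -1.   ] open 50.0 F [-0.   0.1 -0.6] q [-0.17  0.46  1.55 -0.    1.12 -0.27]
shift [-273.5 -224.9  -58.5]
```

View pics/w13.png

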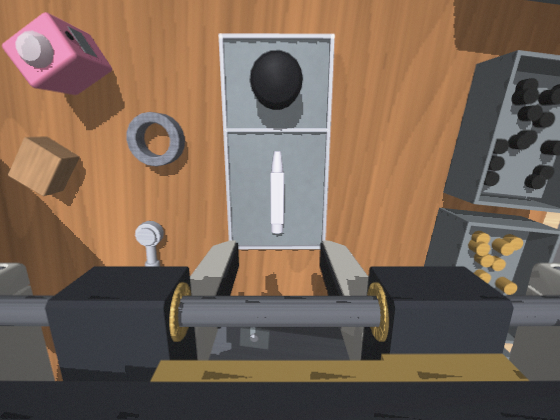

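The punch lies flat in the long bay, from (278,152) to (277,235). I'll back the arm off and check all four with the fixed cameras.

```bash
python3 -m pendant '[[[50,-40,-33,-30,0,0,0],[50,-80,-66,-58,0,0,0],[50,-120,-99,-58,0,0,0],[50,-160,-132,-58,0,0,0],[50,-200,-165,-58,0,0,0],[50,-240,-198,-58,0,0,0],[50,-273,-224,-58,0,0,0],[50,-273,-224,-58,0,0,0],[50,-273,-224,-58,0,0,0],[50,-273,-224,-58,0,0,0]]]';python3 -c "
from h import *
a,i=snap('top','tf');b,j=snap('side','sf');cv2.imwrite('pics/fin.png',np.vstack([cv2.resize(a[110:300,90:450],(800,422)) ]))
cv2.imwrite('pics/fin2.png',cv2.resize(b[140:400,50:420],(800,562)))
w,k=load('w13')
p,q=onz(k,(278,152),11),onz(k,(277,235),11);print('punch',p,q,(p+q)/2,np.linalg.norm(p-q))
"
```

```text
t: 26.2
position: [400.7, -348.9, 248.4]
ee_rot: [[-0.104, 0.995, 0.003], [0.995, 0.104, 0.0], [-0.0, 0.003, -1.0]]
contact_force: [0.5, 0.6, 0.5]
opening: 50.2
punch [590.78818004  -6.18117311  11.        ] [ 600.37315581 -109.85802635   11.        ] [595.58066792 -58.01959973  11.        ] 104.11897837557343
```

View pics/fin.png

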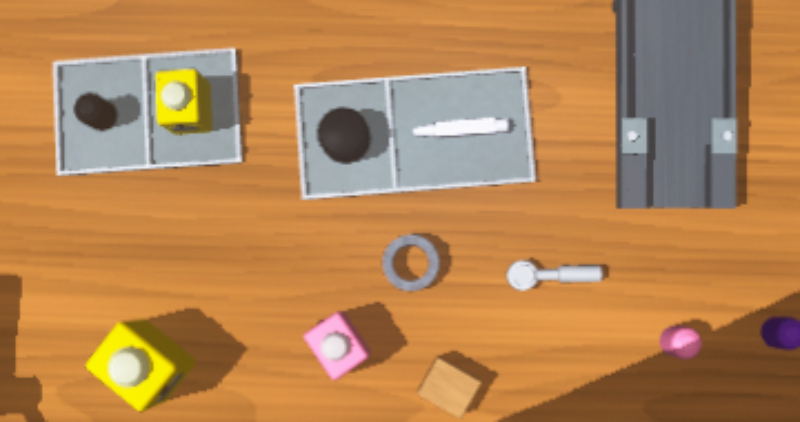

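View pics/fin2.png

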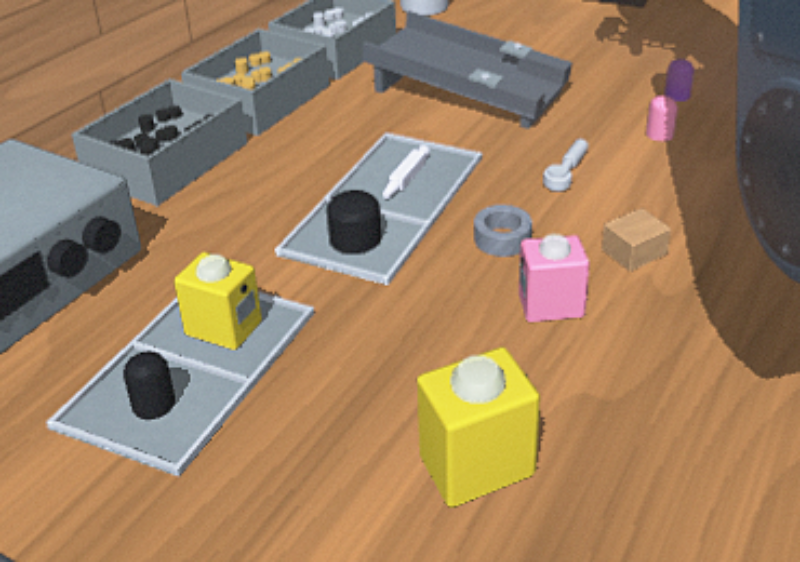

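```bash
python3 -c "
from h import *
a,i=load('tf');s=800/360;s2=800/370
f=lambda x,y:un((x,y),s,(90,110));g=lambda x,y:un((x,y),s2,(50,140));_,j=load('sf')
print('dome',tri(i,f(176,96),j,g(213,268)));print('wrench',onz(i,f(555,274),11))
print('narrow',onz(i,f(96,111),26),'wide',onz(i,f(346,135),28))
r.close_job()"
```

```text
dome (array([609.6, 236.1,  73.4]), np.float64(0.8))
wrench [ 440.88925851 -159.10133368   11.        ]
narrow [600.83635286 333.84152302  26.        ] wide [581.11342377  66.03906344  28.        ]
the job is handed in; nothing more can be done
```

Both kits are made up and I handed the job in at about 26 s of the 128 s allowed; no verdict was reported.

I gripped the punch where it lay, slid it 48 mm up the chute clear of the lugs, lifted it out and laid it in the mast tray's long bay. The wide cap went into the short bay. The beacon and the narrow cap went into separate bays of the beacon tray.

The last pictures show all four released, the beacon and both caps upright and the punch flat:

| Item | Measured centre (mm) | Off its aim point |
|---|---|---|
| Punch | (595.6, -58.0) | about 4 mm, along the tray's y axis |
| Wide cap | (581.1, 66.0) | 2 mm |
| Beacon (measured at its dome) | (609.6, 236.1) | under 1 mm |
| Narrow cap | (600.8, 333.8) | 1 mm |

The wrench measured within about 1.5 mm of its start, which is no more than the calibration error. No check failed. The punch measured 104 mm long by eye-picked pixels against its true 100 mm, so its centre is good to a few millimetres, well inside the tolerance.

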